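Take the rinse bottle off the turntable

ROBOT

A 6-joint arm with a two-finger parallel gripper is mounted at the origin on a cart in front of the work surface, level with it; the furniture and walls round the work are solid. World frame = base frame: x ahead of the robot, y to its left, z up, the work surface at z = 0. Lengths are in m, angles in rad, forces in N, time in s.
With the tool pointing down it reaches from about 0.3 to 0.775 m from the base axis. Payload 14.6 kg.
Tool frame: the origin (TCP) lies between the finger pads; the fingertips stand 25 mm ahead of it and the grasp point (between the pads) lies 6 mm ahead of it; z points along the fingers, y is the direction in which the jaws open and shut (so a half turn about z gives the same grasp; the last joint's range is limited). The gripper opens to 94 mm and grips with 3 to 60 N. Pads are 16 mm wide; open, the fingers measure 119 mm over their backs; the gripper's body (75 mm by 177 mm) begins 78 mm behind the grasp point.
Start: joints at [1.055, 0.3, 1.521, -0, 1.321, -0.067], TCP at [0.239, 0.496, 0.23] pointing down, gripper open.
Joint ranges: [-3.03, 3.03], [-0.79, 2.21], [0.23, 2.52], [-1.04, 4.18], [0, 3.07], [-2.55, 2.55]. Speed limits (rad/s): [2.22, 2.22, 2.57, 3.14, 3.14, 3.14].

INTERFACE

Orientations are given as [roll, pitch, yaw] about the fixed x, y, z axes, in that order (R = Rz(yaw) Ry(pitch) Rx(roll)).
In Python, from rig import robot gives the robot as it stands.
- The arm moves only by the tool send_rows, never from a script. Its argument "rows" is a list of rows, each an object of numbers: "x", "y", "z": the shift along the tool's x, y, z in mm; "roll": the turn about the tool's z in rad; "grip": the opening, from 0 (shut) to 1 (fully open). In form: [{"x": .., "y": .., "z": .., "roll": .., "grip": ..}, ...]. A call has 1 to 8 rows; each row shifts and turns the commanded pose from where the row before left it, along the tool's axes as they then stand; what a row does not reach is not made up. A row lasts 1/12 s, in which the tool goes at most 41.7 mm and 7.16 degrees, less where a joint would pass 70% of its speed; a pose out of reach is approached as far as the arm can. A call with a gripper value outside its range is refused whole. The fingers move at their own pace and stop on an object; "newtons" is the grip in N (left out, the last holds). Time passes only in rows, so rows that do not move let the fingers close. It gives the time, the measured TCP pose, the force and the opening at its end, in the units of the state.
- robot.observe(): the state, without advancing time (a new reading comes with each control period).
- robot.camera(name): name is "scene" or "top" or "wrist"; returns the picture (384x512x3 uint8, red, green, blue); there is no depth.
- robot.calibration(name): a dict with "K" (3x3 intrinsics, pixels), "distortion" ([k1, k2, p1, p2, k3] as OpenCV has them; the pictures are not rectified), "cam_to_world" (4x4, takes a point from camera to world coordinates). Camera axes: x right, y down, z forward; pixel columns grow to the right and rows downward; lengths in m; the calibration is good to about 2 mm. A picture is of the moment at which its call begins: read the wrist's pose just before it. calibration takes no time and is no camera call; for the wrist camera it gives the pose at the moment of the call.
- robot.close_job(): hands the job in, once; it reports no verdict.
Trained networks look in the newest picture that a camera, given by its name, has taken for a name from the list of things; names that differ only in an ending like _2 or _b are one class to them, and where a whole thing is asked for, a point or a joint stands for the part that bears it (a point fixed in the world has none). Each returns a list of dicts, best first, with "score" (0 to 1); they miss things now and then, are a little off and sometimes report something else, mostly with a low value. They report only what shows in the picture. A call takes as long as a camera call. They do not tell look-alikes from the thing itself.
- robot.look_for(camera, target): "box" ([centre column, centre row, width, height] in pixels, round what is visible of it).
- robot.tip_of(camera, target): "location" ([column, row] in pixels: a listed point, or the origin of a listed thing).
The state is a dict: "time_s": time; "joints": joint angles; "joint_vel": joint speeds; "effort": joint torques, N m; "tcp_pos": TCP position; "orientation": TCP orientation; "wrist_force": force on the tool from outside, world axes, zero at the start; "wrist_torque": the same for the moment, N m; "opening": finger opening in m.
Only numpy, scipy, OpenCV 4.12 (cv2) and the standard library are available. Lean on these libraries where they do the work, as an engineer would, in place of code of your own. Each camera call takes 0.05 s, during which the arm holds its last target. There are 200 camera calls.

TASK

The bottle with the orange cap does not belong among the two blue-capped bottles on the freely spinning turntable. Lift it off without swinging the turntable round, and stand it upright inside the round white drip tray, letting go only when it is down. Leave the two blue-capped bottles standing where they are on the turntable.

Things in the scene. Friction and masses are not known exactly. Their poses are not given: they have to be found in the camera images.
- rinse_center (a point): the glass bottle with the orange screw cap: round, upright, 104 mm tall; body 56 mm in diameter to a rounded shoulder, cap 42 mm in diameter over the top 22 mm; 0.11 to 0.23 kg. This point is on its axis, half-way up (52 mm above its underside, 52 mm below the top of the cap); z is its axis, up. It stands about 70 mm from the turntable's axis.
- standard_a_center (a point): one of the two glass bottles with blue screw caps, of the same size and shape as the orange-capped one; point on its axis, half-way up (52 mm above its underside); z is its axis. It stands on the turntable and stays there.
- standard_b_center (a point): the other glass bottle with a blue screw cap, same size and same point. It stands on the turntable and stays there. The three bottles stand roughly 120 mm apart, centre to centre, their tops 144 mm above the bench.
- turntable: the turntable: a round platter 220 mm in diameter, with a black rubber top 40 mm above the bench, turning with almost no friction about a vertical axis on a fixed foot: a sideways push on a bottle or on the platter turns it. Origin: on that axis, at bench height; z up. The foot does not move.
- tray_floor (a point): the shallow round white drip tray, fixed to the bench: outer diameter 146 mm at the rim, inner diameter of the floor 128 mm, rim 14 mm above the bench. This point is the centre of its inner floor, 4 mm above the bench; z up.
There are look-alikes about, which are no part of the job. Leave any yellow look-alike of the part that bears rinse_center alone.

How it is judged:
On the way:
1. the orange-capped bottle is lifted at least 30 mm clear of the turntable (z of rinse_center in the frame of turntable above 0.122 m), for 0.1 s.
At the end, for the whole second after the job is handed in: The orange-capped bottle stands upright (within 7 degrees), still, flat on the floor of the white tray, its axis within 40 mm of the tray's centre; both blue-capped bottles stand upright on the turntable, within 50 mm of where they started (horizontal distance between rinse_center and tray_floor below 0.04 m and z of rinse_center in the frame of tray_floor between 0.047 and 0.056 m and angle between each of rinse_center, standard_a_center, standard_b_center's own z axis and vertical below 0.12 rad and linear speed of rinse below 0.02 m/s and distance of each of standard_a_center, standard_b_center from where it was at the start of the episode below 0.05 m); the robot touches nothing.
It fails at once if the orange-capped bottle is let go more than 15 mm above the tray's floor once it is away from the turntable (contact force between the fingers and rinse below 0.05 N and z of rinse_center in the frame of tray_floor above 0.067 m and horizontal distance between rinse_center and turntable above 0.125 m).
It fails at once if a blue-capped bottle is knocked over (angle between any of standard_a_center, standard_b_center's own z axis and vertical above 0.5 rad).
It also fails if it takes over 42 s, if anything falls off the work surface, if the arm or the gripper's body presses on something with over 40 N, if the wrist force passes 120 N, or if a joint passes its speed limit or range.

## Working session

There is one attempt and no reset: what is moved stays moved. The work goes in short steps, Python scripts to look and compute and a tool call to move; the robot and the scene stay as the last step left them, time stands still between calls to the robot, and variables do not carry over. Pictures are saved under pics/ and viewed, about 8 in all and at most 12, crops included, and the job is handed in when it is done.

Besides the shell and the picture viewer there is one more tool, called after ">>>" as name([rows], argument=value, ...), one row to a line, values as JSON. send_rows: Moves the arm, as the interface text tells. Its arguments: {"type":"object","properties":{"rows":{"type":"array","items":{"type":"object","properties":{"x":{"type":"number"},"y":{"type":"number"},"z":{"type":"number"},"roll":{"type":"number"},"grip":{"type":"number"}}}},"newtons":{"type":"number"}},"required":["rows"]}

```bash
mkdir -p pics; cat > h.py <<'E'
import numpy as np, cv2
from rig import robot
def ray(cam,px,cal=None):
    c=cal or robot.calibration(cam); K=np.array(c["K"]);T=np.array(c["cam_to_world"])
    p=cv2.undistortPoints(np.array([[px]],float),K,np.array(c["distortion"]))[0,0]
    d=T[:3,:3]@[p[0],p[1],1]; return T[:3,3],d/np.linalg.norm(d)
def at_z(cam,px,z,cal=None):
    o,d=ray(cam,px,cal); return o+d*(z-o[2])/d[2]
def meet(rays):
    A=sum(np.eye(3)-np.outer(d,d) for o,d in rays); b=sum((np.eye(3)-np.outer(d,d))@o for o,d in rays)
    p=np.linalg.solve(A,b); return p,[np.linalg.norm(np.cross(p-o,d)) for o,d in rays]
E
python3 - <<'E'
from h import *
np.set_printoptions(precision=4,suppress=True)
print(robot.observe())
ims=[]
for c in ("scene","top"):
    im=robot.camera(c); cv2.imwrite(f"pics/{c}0.png",im[:,:,::-1])
    for t in ("rinse_center","standard_a_center","turntable","tray_floor"):
        print(c,t)
        for r in robot.tip_of(c,t)[:4]: print("  ",np.round(r["location"],1),round(r["score"],2))
    print(np.array(robot.calibration(c)["cam_to_world"]))
E
```

```text
{'time_s': 0.0, 'joints': array([ 1.0554,  0.3005,  1.5216, -0.    ,  1.3207, -0.0666]), 'joint_vel': array([-0.0002,  0.0003,  0.0005,  0.0003,  0.0002, -0.0001]), 'effort': array([  0.0026, -53.1794, -35.2745,   0.071 ,   0.0244,  -0.0001]), 'tcp_pos': array([0.2385, 0.4953, 0.2299]), 'orientation': array([-3.1404, -0.0001,  2.6928]), 'wrist_force': array([-0.012 ,  0.5372, -0.0324]), 'wrist_torque': array([-0.001 , -0.0081, -0.0226]), 'opening': 0.09394942478153127}
scene rinse_center
   [173.7 268.7] 0.79
scene standard_a_center
   [213.4 195.3] 0.49
scene turntable
   [227.1 225.1] 0.8
scene tray_floor
   [274.9 185.3] 0.42
[[-0.6747 -0.5544  0.4872 -0.2827]
 [-0.738   0.4963 -0.4573  0.9195]
 [ 0.0117 -0.6681 -0.744   1.2362]
 [ 0.      0.      0.      1.    ]]
top rinse_center
   [377.6 189. ] 0.9
   [117.  220.3] 0.85
   [224.2 214.8] 0.84
top standard_a_center
   [208.  169.8] 0.93
top turntable
   [212.6 204.9] 0.86
top tray_floor
   [298.8 191.2] 0.84
[[-0.0059 -0.9934  0.1142  0.3528]
 [-1.      0.0064  0.0039  0.2006]
 [-0.0046 -0.1142 -0.9934  1.2011]
 [ 0.      0.      0.      1.    ]]
```

```bash
python3 -c "
import cv2
a=cv2.imread('pics/top0.png');b=cv2.imread('pics/scene0.png')
cv2.imwrite('pics/t1.png',cv2.resize(a[100:300,60:420],None,fx=2.2,fy=2.2,interpolation=2))
cv2.imwrite('pics/s1.png',cv2.resize(b,None,fx=1.5,fy=1.5))"
```

```text
(no output)
```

View pics/t1.png

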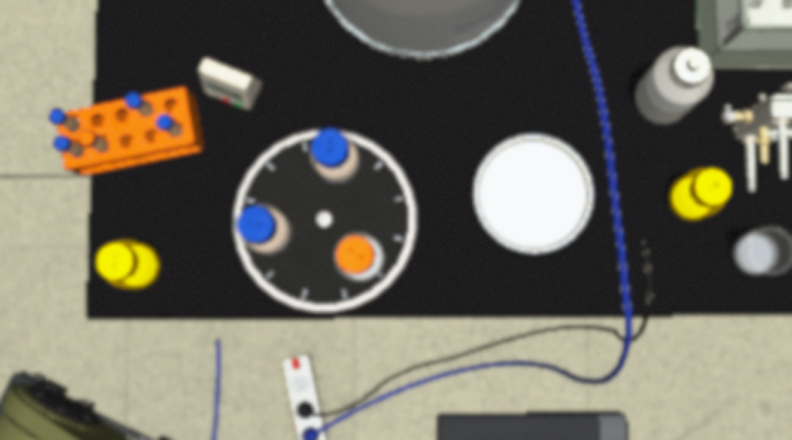

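View pics/s1.png

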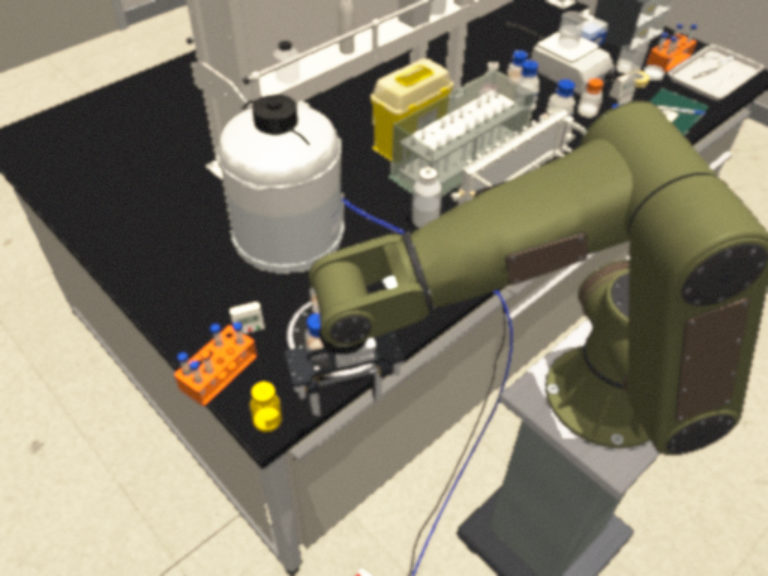

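The top view shows the orange cap at about (221,215), blue caps at (209,167) and (177,202), the turntable centre at (207,199), and the tray at (302,188). The yellow bottles are decoys. In the scene view the arm hides the turntable, so I'll use the wrist camera as the second view.

```bash
cat >> h.py <<'E'
def blobs(im,col,amin=60):
    h=cv2.cvtColor(im,cv2.COLOR_RGB2HSV)
    lo,hi={"orange":((5,150,110),(18,255,255)),"blue":((102,140,60),(125,255,255)),"white":((0,0,190),(180,30,255))}[col]
    n,l,s,c=cv2.connectedComponentsWithStats(cv2.inRange(h,lo,hi))
    return sorted([(int(s[i,4]),c[i].round(1).tolist(),s[i,:4].tolist()) for i in range(1,n) if s[i,4]>amin],reverse=True)[:6]
E
python3 - <<'E'
from h import *
np.set_printoptions(precision=4,suppress=True)
im=cv2.imread("pics/top0.png")[:,:,::-1].copy()
for c in ("orange","blue","white"):
    for b in blobs(im,c): print(c,b, at_z("top",b[1],.144 if c!="white" else .012))
print("tt",at_z("top",(207.3,199.5),.04))
w=robot.camera("wrist"); cv2.imwrite("pics/w0.png",w[:,:,::-1])
print(np.array(robot.calibration("wrist")["cam_to_world"]))
for c in ("orange","blue"):
    for b in blobs(w,c): print("w",c,b, at_z("wrist",b[1],.144))
E
```

```text
orange (1606, [119.4, 160.1], [87, 139, 65, 41]) [0.5577 0.5243 0.144 ]
orange (221, [220.5, 215.2], [213, 207, 17, 17]) [0.422  0.2774 0.144 ]
blue (854, [331.0, 130.0], [318, 14, 30, 242]) [0.629  0.0074 0.144 ]
blue (220, [209.4, 166.2], [201, 157, 17, 18]) [0.541  0.3046 0.144 ]
blue (209, [176.2, 201.4], [169, 193, 16, 17]) [0.4558 0.3841 0.144 ]
blue (107, [443.0, 214.4], [438, 202, 12, 24]) [ 0.4203 -0.2566  0.144 ]
white (6318, [251.5, 43.9], [194, 0, 115, 85]) [0.9143 0.2006 0.012 ]
white (4497, [454.8, 90.0], [398, 69, 114, 43]) [ 0.7766 -0.3673  0.012 ]
white (2197, [302.0, 187.7], [276, 162, 53, 53]) [0.5038 0.0663 0.012 ]
white (1335, [372.3, 336.8], [334, 320, 57, 49]) [ 0.1091 -0.1109  0.012 ]
white (1275, [457.7, 150.7], [410, 143, 102, 37]) [ 0.6037 -0.3644  0.012 ]
white (815, [468.8, 207.5], [449, 193, 41, 31]) [ 0.4469 -0.3853  0.012 ]
tt [0.4705 0.3199 0.04  ]
[[ 0.4339  0.8673  0.244   0.1673]
 [ 0.901  -0.4178 -0.1172  0.5291]
 [ 0.0003  0.2706 -0.9627  0.3838]
 [ 0.      0.      0.      1.    ]]
w orange (1556, [369.5, 362.0], [336, 338, 63, 42]) [0.4287 0.5244 0.144 ]
```

View pics/w0.png

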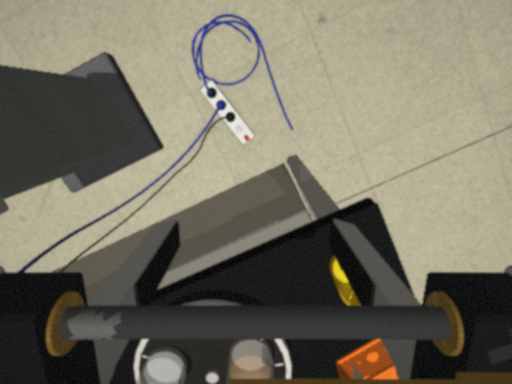

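The orange cap sits at about (0.422, 0.277), assuming z=0.144. That puts it 65–70 mm from the turntable axis, which fits the text. I'll grip with the jaws radial so any push goes through the axis. First I'll move until the wrist camera is over the bottle.

>>> send_rows([
  {"x":-38,"y":-14.6},
  {"x":-38,"y":-14.6},
  {"x":-38,"y":-14.6},
  {"x":-38,"y":-14.6},
  {"x":-38,"y":-14.6},
  {"x":-38,"y":-14.6},
  {"x":-38,"y":-14.6},
  {"x":-38,"y":-14.6},
])

```text
$.rows[0]: bad value
```

>>> send_rows([
  {"roll":0.1,"x":-10},
  {"roll":0.1,"x":-10},
  {"roll":0.1,"x":-10},
  {"roll":0.1},
  {},
  {},
])

```text
$.rows[0]: bad value
```

```bash
python3 - <<'E'
from h import *
np.set_printoptions(precision=4,suppress=True)
s=robot.observe(); print(s["tcp_pos"],s["orientation"],s["time_s"])
cal=robot.calibration("wrist")
w=robot.camera("wrist"); cv2.imwrite("pics/w1.png",w[:,:,::-1])
b=blobs(w,"orange"); print(b); print(blobs(w,"blue"))
r=[(q["location"],q["score"]) for q in robot.tip_of("wrist","rinse_center")]; print(r)
t=ray("top",(220.5,215.2))
for q in b[:2]: print(at_z("wrist",q[1],.144,cal), meet([t,ray("wrist",q[1],cal)]))
E
```

```text
[0.2386 0.4955 0.2304] [-3.1415  0.      2.6928] 0.55
[(1558, [369.5, 361.9], [336, 338, 63, 42])]
[]
[([360.6, 286.1], 0.58)]
[0.4286 0.5244 0.144 ] (array([0.4352, 0.402 , 0.1183]), [np.float64(0.12292806411959756), np.float64(0.1229280641195975)])
```

View pics/w1.png

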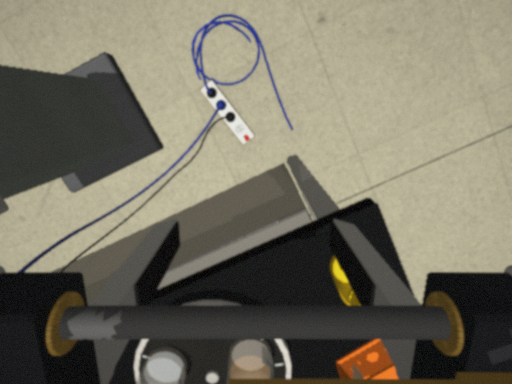

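The move was refused because the rows need every field, so nothing moved and the picture is unchanged. Resending with full rows.

>>> send_rows([
  {"x":-38,"y":-14.6,"z":0,"roll":0,"grip":1},
  {"x":-38,"y":-14.6,"z":0,"roll":0,"grip":1},
  {"x":-38,"y":-14.6,"z":0,"roll":0,"grip":1},
  {"x":-38,"y":-14.6,"z":0,"roll":0,"grip":1},
  {"x":-38,"y":-14.6,"z":0,"roll":0,"grip":1},
  {"x":-38,"y":-14.6,"z":0,"roll":0,"grip":1},
  {"x":-38,"y":-14.6,"z":0,"roll":0,"grip":1},
  {"x":-38,"y":-14.6,"z":0,"roll":0,"grip":1},
])

```text
time_s: 1.32
tcp_pos: [0.4629, 0.2567, 0.2307]
orientation: [3.141, 0.0, 2.693]
wrist_force: [0.3, 1.8, -0.6]
opening: 0.094
```

>>> send_rows([
  {"x":-10,"y":0,"z":0,"roll":0.1,"grip":1},
  {"x":-10,"y":0,"z":0,"roll":0.1,"grip":1},
  {"x":-10,"y":0,"z":0,"roll":0.1,"grip":1},
  {"x":0,"y":0,"z":0,"roll":0.1,"grip":1},
  {"x":0,"y":0,"z":0,"roll":0,"grip":1},
  {"x":0,"y":0,"z":0,"roll":0,"grip":1},
])

```text
time_s: 1.82
tcp_pos: [0.4873, 0.2428, 0.2304]
orientation: [-3.142, -0.0, 2.296]
wrist_force: [0.1, 0.8, 0.6]
opening: 0.094
```

```bash
python3 - <<'E'
from h import *
np.set_printoptions(precision=4,suppress=True)
s=robot.observe(); print(s["tcp_pos"],s["orientation"],s["time_s"])
cal=robot.calibration("wrist")
w=robot.camera("wrist"); cv2.imwrite("pics/w2.png",w[:,:,::-1])
b=blobs(w,"orange"); print(b); print(blobs(w,"blue"))
r=[(q["location"],q["score"]) for q in robot.tip_of("wrist","rinse_center")]; print(r)
t=ray("top",(220.5,215.2))
for q in b[:2]: print(at_z("wrist",q[1],.144,cal), meet([t,ray("wrist",q[1],cal)]))
E
```

```text
[0.4873 0.2428 0.2304] [-3.1416 -0.      2.2958] 1.8167
[(4397, [482.3, 46.6], [440, 0, 72, 91]), (1535, [214.7, 119.7], [192, 88, 52, 54])]
[(3238, [350.9, 30.3], [319, 0, 65, 63]), (2286, [350.1, 185.7], [322, 160, 57, 53]), (551, [211.3, 359.1], [168, 339, 89, 39]), (394, [38.3, 243.0], [24, 179, 43, 95]), (73, [89.1, 292.7], [84, 288, 12, 10])]
[([335.3, 173.2], 0.68)]
[0.5306 0.4358 0.144 ] (array([0.4008, 0.2538, 0.4683]), [np.float64(0.0001322279925436606), np.float64(0.00013222799254366968)])
[0.4209 0.2717 0.144 ] (array([0.4213, 0.2752, 0.1674]), [np.float64(0.0010698405117605914), np.float64(0.0010698405117606283)])
```

View pics/w2.png

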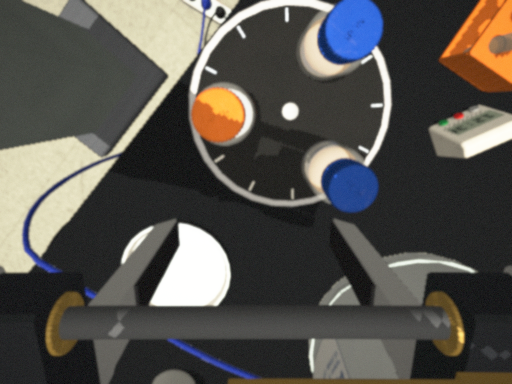

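The wrist view shows the orange cap at (218,115), the hub at (290,111), blue caps at (350,30) and (350,185), and the tray at (178,265). I'll use a second wrist position, nearly over the bottle, to triangulate the height.

```bash
python3 - <<'E'
from h import *
np.set_printoptions(precision=4,suppress=True)
print(np.array(robot.calibration("wrist")["K"])[0])
for p,z in (((218,115),.144),((214.7,119.7),.144),((290,111),.04),((350.9,30.3),.14),((350.1,185.7),.14)): print(p,at_z("wrist",p,z))
s=robot.observe(); y=s["orientation"][2]; X=np.array([np.cos(y),np.sin(y)]);Y=np.array([np.sin(y),-np.cos(y)])
d=np.array([.422,.275])-s["tcp_pos"][:2]; print("to go xy mm",d@X*1e3,d@Y*1e3)
c=robot.calibration("wrist");T=np.linalg.inv(np.array(c["cam_to_world"]))
for tcpx in (0,20,40): # where bottle cap would appear if tool x offset by tcpx beyond
    P=np.r_[s["tcp_pos"][:2]+X*tcpx/1e3,.144]; q=cv2.projectPoints(P[None],cv2.Rodrigues(T[:3,:3])[0],T[:3,3],np.array(c["K"]),np.array(c["distortion"]))[0].ravel(); print(tcpx,q)
E
```

```text
[309.9173   0.     254.3284]
(218, 115) [0.4204 0.2762 0.144 ]
(214.7, 119.7) [0.4208 0.2719 0.144 ]
(290, 111) [0.4695 0.3199 0.04  ]
(350.9, 30.3) [0.4536 0.3836 0.14  ]
(350.1, 185.7) [0.5365 0.304  0.14  ]
to go xy mm 67.18573062502709 -27.511515932313827
0 [255.0322 202.323 ]
20 [255.0466 178.431 ]
40 [255.0617 153.463 ]
```

>>> send_rows([
  {"x":23,"y":-9,"z":0,"roll":0,"grip":1},
  {"x":23,"y":-9,"z":0,"roll":0,"grip":1},
  {"x":21,"y":-9,"z":0,"roll":0,"grip":1},
  {"x":0,"y":0,"z":0,"roll":0,"grip":1},
  {"x":0,"y":0,"z":0,"roll":0,"grip":1},
])

```text
time_s: 2.33
tcp_pos: [0.4223, 0.2758, 0.2309]
orientation: [3.141, 0.0, 2.297]
wrist_force: [0.8, -0.7, 0.6]
opening: 0.0939
```

```bash
python3 - <<'E'
from h import *
np.set_printoptions(precision=4,suppress=True)
s=robot.observe(); print(s["tcp_pos"],s["orientation"],s["time_s"])
cal=robot.calibration("wrist")
w=robot.camera("wrist"); cv2.imwrite("pics/w3.png",w[:,:,::-1])
b=blobs(w,"orange"); print(b); print(blobs(w,"blue"))
g=cv2.resize(w[60:340,100:420],None,fx=2,fy=2); cv2.imwrite("pics/w3c.png",g[:,:,::-1])
E
```

```text
[0.4223 0.2758 0.2309] [3.1409 0.0003 2.2965] 2.3333
[(3470, [490.3, 104.6], [452, 40, 60, 112]), (2006, [253.1, 197.5], [229, 171, 49, 53])]
[(2672, [376.8, 125.0], [345, 98, 64, 56]), (696, [385.1, 249.8], [362, 230, 40, 44]), (538, [167.0, 361.7], [128, 340, 85, 44]), (97, [59.0, 249.2], [51, 219, 28, 54])]
```

View pics/w3c.png

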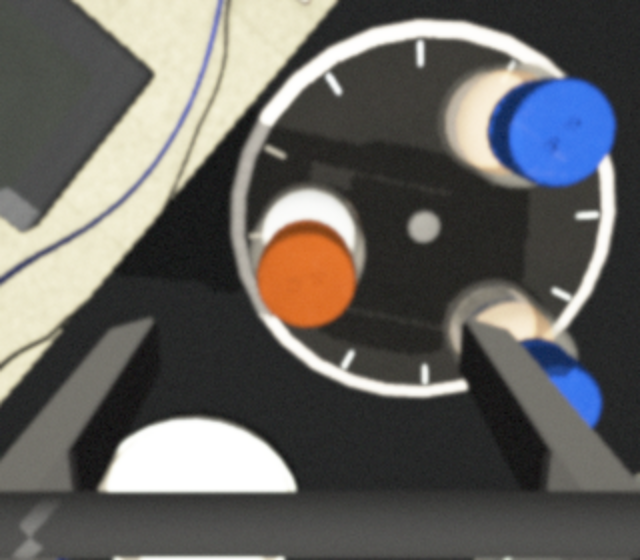

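The top face of the cap is centred at crop (307,278), which is full-picture (253.5,199). The fingers are well clear of the blue bottles in the jaw direction, but I'll check the heights.

```bash
python3 - <<'E'
from h import *
np.set_printoptions(precision=4,suppress=True)
c=robot.calibration("wrist");T=np.array(c["cam_to_world"]);s=robot.observe()
y=s["orientation"][2]; X=np.array([np.cos(y),np.sin(y),0]);Y=np.array([np.sin(y),-np.cos(y),0])
c2=dict(c);T2=T.copy();T2[:3,3]+=np.array([.4873,.2428,.2304])-s["tcp_pos"];c2["cam_to_world"]=T2
a=ray("w",(253.5,199),c); b=ray("w",(217.5,115.5),c2); t=ray("top",(220.5,215.2))
print("wrist2",meet([a,b])); print("all3",meet([a,b,t])); P=at_z("w",(253.5,199),.144,c); print(P)
for q in [(100+424/2,60+226/2)]: h=at_z("w",q,.04,c);print("hub",h)
v=(h-P)[:2];print("radial ang",np.degrees(np.arctan2(v[1],v[0])),"jaw",np.degrees(np.arctan2(Y[1],Y[0])),np.hypot(*v))
d=P-s["tcp_pos"];print("to go",d@X*1e3,d@Y*1e3)
E
```

```text
wrist2 (array([0.4206, 0.2756, 0.1412]), [np.float64(0.00041496656414003076), np.float64(0.00041496656414005803)])
all3 (array([0.4209, 0.2766, 0.1451]), [np.float64(0.0008969224839133767), np.float64(0.0009768032474388388), np.float64(0.0012511732682356181)])
[0.4202 0.2767 0.144 ]
hub [0.4711 0.3192 0.04  ]
radial ang 39.86361006862835 jaw 41.504241629404206 0.06634302775935436
to go 2.7307731784101734 -1.202142785370778
```

The triangulated cap height is 0.141–0.145 m, which fits 0.144. The jaws are radial to within 2°. Descending to TCP z≈0.101 and closing gently.

>>> send_rows([
  {"x":2,"y":-1,"z":0,"roll":0,"grip":1},
  {"x":0,"y":0,"z":26,"roll":0,"grip":1},
  {"x":0,"y":0,"z":26,"roll":0,"grip":1},
  {"x":0,"y":0,"z":26,"roll":0,"grip":1},
  {"x":0,"y":0,"z":26,"roll":0,"grip":1},
  {"x":0,"y":0,"z":26,"roll":0,"grip":1},
  {"x":0,"y":0,"z":0,"roll":0,"grip":1},
])

```text
time_s: 2.97
tcp_pos: [0.4193, 0.2746, 0.0961]
orientation: [-3.135, -0.001, 2.292]
wrist_force: [0.1, -0.2, -1.3]
opening: 0.0941
```

>>> send_rows([
  {"x":0,"y":0,"z":0,"roll":0,"grip":0.72},
  {"x":0,"y":0,"z":0,"roll":0,"grip":0.66},
  {"x":0,"y":0,"z":0,"roll":0,"grip":0.62},
  {"x":0,"y":0,"z":0,"roll":0,"grip":0.58},
  {"x":0,"y":0,"z":0,"roll":0,"grip":0.5},
  {"x":0,"y":0,"z":0,"roll":0,"grip":0.4},
  {"x":0,"y":0,"z":0,"roll":0,"grip":0.3},
  {"x":0,"y":0,"z":0,"roll":0,"grip":0.3},
], newtons=8)

```text
time_s: 3.63
tcp_pos: [0.421, 0.2762, 0.1009]
orientation: [3.141, 0.0, 2.293]
wrist_force: [-0.3, -1.5, 4.5]
opening: 0.0551
```

>>> send_rows([
  {"x":0,"y":0,"z":0,"roll":0,"grip":0.2},
  {"x":0,"y":0,"z":0,"roll":0,"grip":0.2},
  {"x":0,"y":0,"z":0,"roll":0,"grip":0.2},
  {"x":0,"y":0,"z":0,"roll":0,"grip":0.2},
], newtons=30)

```text
time_s: 3.97
tcp_pos: [0.421, 0.2762, 0.1009]
orientation: [3.141, 0.0, 2.293]
wrist_force: [-0.7, -1.4, 6.3]
opening: 0.0547
```

Gripped at 55 mm, as the body diameter requires. Lifting straight up.

>>> send_rows([
  {"x":0,"y":0,"z":-3,"roll":0,"grip":0.2},
  {"x":0,"y":0,"z":-8,"roll":0,"grip":0.2},
  {"x":0,"y":0,"z":-14,"roll":0,"grip":0.2},
  {"x":0,"y":0,"z":-20,"roll":0,"grip":0.2},
  {"x":0,"y":0,"z":-20,"roll":0,"grip":0.2},
  {"x":0,"y":0,"z":-20,"roll":0,"grip":0.2},
  {"x":0,"y":0,"z":-15,"roll":0,"grip":0.2},
  {"x":0,"y":0,"z":-10,"roll":0,"grip":0.2},
])

```text
time_s: 4.63
tcp_pos: [0.4209, 0.2762, 0.2125]
orientation: [3.14, 0.0, 2.293]
wrist_force: [0.8, 0.2, -1.5]
opening: 0.055
```

>>> send_rows([
  {"x":0,"y":0,"z":-5,"roll":0,"grip":0.2},
  {"x":0,"y":0,"z":-5,"roll":0,"grip":0.2},
  {"x":0,"y":0,"z":0,"roll":0,"grip":0.2},
  {"x":0,"y":0,"z":0,"roll":0,"grip":0.2},
  {"x":0,"y":0,"z":0,"roll":0,"grip":0.2},
])

```text
time_s: 5.05
tcp_pos: [0.4205, 0.2759, 0.2196]
orientation: [-3.14, -0.0, 2.293]
wrist_force: [0.5, -0.2, -1.1]
opening: 0.0548
```

```bash
python3 - <<'E'
from h import *
np.set_printoptions(precision=4,suppress=True)
s=robot.observe(); print({k:s[k] for k in("tcp_pos","orientation","wrist_force","opening","time_s")})
w=robot.camera("wrist"); t=robot.camera("top")
cv2.imwrite("pics/w4.png",np.vstack([w,t])[:,:,::-1])
cv2.imwrite("pics/m4.png",np.hstack([cv2.resize(w,(400,300)),cv2.resize(t[100:300,150:417],(400,300))])[:,:,::-1])
print([(r["location"],r["score"]) for r in robot.tip_of("top","tray_floor")])
y=s["orientation"][2]; X=np.array([np.cos(y),np.sin(y)]);Y=np.array([np.sin(y),-np.cos(y)])
P=at_z("top",(302.0,187.7),.012)[:2]; d=P-s["tcp_pos"][:2];print("tray",P,"to go",d@X*1e3,d@Y*1e3)
E
```

```text
{'tcp_pos': array([0.4205, 0.2759, 0.2196]), 'orientation': array([-3.1402, -0.0003,  2.2928]), 'wrist_force': array([ 0.4801, -0.2407, -1.0698]), 'opening': 0.05476657650302222, 'time_s': 5.05}
[([300.8, 189.4], 0.58)]
tray [0.5038 0.0663] to go -212.4060262846446 -76.04384594028107
```

View pics/m4.png

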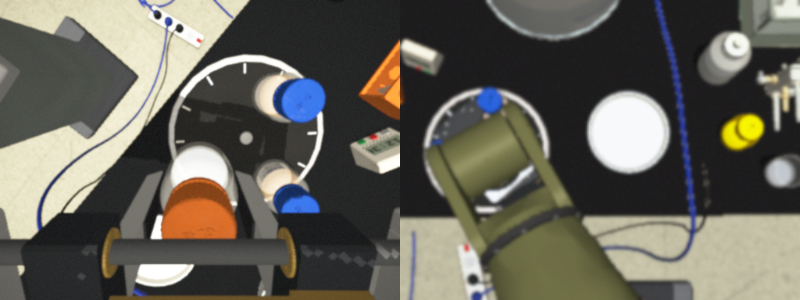

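The bottle is lifted and held, and both blue bottles are standing. Carrying it to the tray, with the base at about 0.158, above the caps.

>>> send_rows([
  {"x":-15,"y":-5,"z":0,"roll":0,"grip":0.2},
  {"x":-25,"y":-9,"z":0,"roll":0,"grip":0.2},
  {"x":-32,"y":-12,"z":0,"roll":0,"grip":0.2},
  {"x":-34,"y":-12,"z":0,"roll":0,"grip":0.2},
  {"x":-34,"y":-12,"z":0,"roll":0,"grip":0.2},
  {"x":-32,"y":-12,"z":0,"roll":0,"grip":0.2},
  {"x":-25,"y":-9,"z":0,"roll":0,"grip":0.2},
  {"x":-15,"y":-5,"z":0,"roll":0,"grip":0.2},
])

```text
time_s: 5.87
tcp_pos: [0.5044, 0.0642, 0.2202]
orientation: [-3.141, 0.0, 2.291]
wrist_force: [-0.6, 1.6, -1.9]
opening: 0.0548
```

>>> send_rows([
  {"x":0,"y":0,"z":0,"roll":0,"grip":0.2},
  {"x":0,"y":0,"z":20,"roll":0,"grip":0.2},
  {"x":0,"y":0,"z":30,"roll":0,"grip":0.2},
  {"x":0,"y":0,"z":30,"roll":0,"grip":0.2},
  {"x":0,"y":0,"z":20,"roll":0,"grip":0.2},
  {"x":0,"y":0,"z":10,"roll":0,"grip":0.2},
  {"x":0,"y":0,"z":0,"roll":0,"grip":0.2},
  {"x":0,"y":0,"z":0,"roll":0,"grip":0.2},
])

```text
time_s: 6.53
tcp_pos: [0.504, 0.0672, 0.1111]
orientation: [3.141, 0.0, 2.293]
wrist_force: [0.4, -0.0, -1.3]
opening: 0.0548
```

```bash
python3 - <<'E'
from h import *
np.set_printoptions(precision=4,suppress=True)
s=robot.observe(); print({k:s[k] for k in("tcp_pos","orientation","wrist_force","opening","time_s")})
c=robot.calibration("wrist");w=robot.camera("wrist"); t=robot.camera("top")
# expected outline of the tray rim (r .073, z .014) drawn in the wrist view as a check
T=np.linalg.inv(np.array(c["cam_to_world"]));a=np.linspace(0,2*np.pi,60)
P=np.c_[.5038+.073*np.cos(a),.0663+.073*np.sin(a),a*0+.014]
q=cv2.projectPoints(P,cv2.Rodrigues(T[:3,:3])[0],T[:3,3],np.array(c["K"]),np.array(c["distortion"]))[0].reshape(-1,2)
w=w.copy(); cv2.polylines(w,[q.astype(np.int32)],True,(255,0,0),1)
cv2.imwrite("pics/m5.png",np.hstack([w,t])[:,:,::-1][:,:512+0].repeat(1,0)); 
for b in blobs(t,"blue"): print(b,at_z("top",b[1],.144))
E
```

```text
{'tcp_pos': array([0.504 , 0.0672, 0.1111]), 'orientation': array([3.1414, 0.0001, 2.2932]), 'wrist_force': array([ 0.3887, -0.0111, -1.2945]), 'opening': 0.05483935084234451, 'time_s': 6.5333}
(473, [324.1, 77.6], [318, 14, 17, 131]) [0.7625 0.0207 0.144 ]
(218, [209.4, 166.3], [201, 157, 17, 18]) [0.5408 0.3046 0.144 ]
(210, [176.1, 201.4], [168, 193, 17, 17]) [0.4558 0.3843 0.144 ]
(108, [443.0, 214.5], [438, 202, 12, 24]) [ 0.4201 -0.2566  0.144 ]
```

View pics/m5.png

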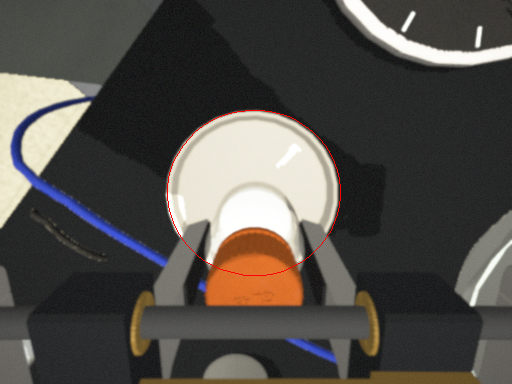

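The projected rim (red) matches the tray in the wrist view, and the blue caps haven't moved. Lowering now, then creeping to contact.

>>> send_rows([
  {"x":0,"y":0,"z":15,"roll":0,"grip":0.2},
  {"x":0,"y":0,"z":15,"roll":0,"grip":0.2},
  {"x":0,"y":0,"z":9,"roll":0,"grip":0.2},
  {"x":0,"y":0,"z":3,"roll":0,"grip":0.2},
  {"x":0,"y":0,"z":1,"roll":0,"grip":0.2},
  {"x":0,"y":0,"z":0,"roll":0,"grip":0.2},
  {"x":0,"y":0,"z":0,"roll":0,"grip":0.2},
  {"x":0,"y":0,"z":0,"roll":0,"grip":0.2},
])

```text
time_s: 7.3
tcp_pos: [0.5042, 0.0668, 0.0682]
orientation: [3.141, 0.001, 2.293]
wrist_force: [-0.3, -0.7, -1.5]
opening: 0.055
```

>>> send_rows([
  {"x":0,"y":0,"z":1,"roll":0,"grip":0.2},
  {"x":0,"y":0,"z":0,"roll":0,"grip":0.2},
  {"x":0,"y":0,"z":0,"roll":0,"grip":0.2},
  {"x":0,"y":0,"z":0,"roll":0,"grip":0.2},
])

```text
time_s: 7.63
tcp_pos: [0.5038, 0.0668, 0.0665]
orientation: [3.142, 0.0, 2.293]
wrist_force: [0.3, -0.3, -1.7]
opening: 0.0546
```

>>> send_rows([
  {"x":0,"y":0,"z":1,"roll":0,"grip":0.2},
  {"x":0,"y":0,"z":0,"roll":0,"grip":0.2},
  {"x":0,"y":0,"z":0,"roll":0,"grip":0.2},
  {"x":0,"y":0,"z":0,"roll":0,"grip":0.2},
])

```text
time_s: 7.97
tcp_pos: [0.5038, 0.0667, 0.0654]
orientation: [-3.142, -0.0, 2.293]
wrist_force: [0.0, 0.0, -0.7]
opening: 0.0546
```

>>> send_rows([
  {"x":0,"y":0,"z":0.7,"roll":0,"grip":0.2},
  {"x":0,"y":0,"z":0,"roll":0,"grip":0.2},
  {"x":0,"y":0,"z":0,"roll":0,"grip":0.2},
  {"x":0,"y":0,"z":0,"roll":0,"grip":0.2},
])

```text
time_s: 8.3
tcp_pos: [0.5039, 0.0667, 0.065]
orientation: [3.141, 0.0, 2.293]
wrist_force: [-1.9, -0.0, 4.1]
opening: 0.055
```

>>> send_rows([
  {"x":0,"y":0,"z":0.5,"roll":0,"grip":0.2},
  {"x":0,"y":0,"z":0,"roll":0,"grip":0.2},
  {"x":0,"y":0,"z":0,"roll":0,"grip":0.2},
  {"x":0,"y":0,"z":0,"roll":0,"grip":0.2},
])

```text
time_s: 8.63
tcp_pos: [0.504, 0.0666, 0.0649]
orientation: [3.141, 0.001, 2.293]
wrist_force: [-3.9, -1.8, 10.2]
opening: 0.0547
```

Contact is clear: upward force rises to 10 N at TCP z 0.065, exactly where it was expected. Opening slowly, then withdrawing straight up.

>>> send_rows([
  {"x":0,"y":0,"z":-0.5,"roll":0,"grip":0.2},
  {"x":0,"y":0,"z":0,"roll":0,"grip":0.6},
  {"x":0,"y":0,"z":0,"roll":0,"grip":0.65},
  {"x":0,"y":0,"z":0,"roll":0,"grip":0.75},
  {"x":0,"y":0,"z":0,"roll":0,"grip":0.9},
  {"x":0,"y":0,"z":0,"roll":0,"grip":1},
  {"x":0,"y":0,"z":0,"roll":0,"grip":1},
  {"x":0,"y":0,"z":0,"roll":0,"grip":1},
])

```text
time_s: 9.3
tcp_pos: [0.5038, 0.0668, 0.0647]
orientation: [-3.142, -0.0, 2.293]
wrist_force: [-0.1, -0.1, 0.4]
opening: 0.0907
```

>>> send_rows([
  {"x":0,"y":0,"z":-10,"roll":0,"grip":1},
  {"x":0,"y":0,"z":-20,"roll":0,"grip":1},
  {"x":0,"y":0,"z":-30,"roll":0,"grip":1},
  {"x":0,"y":0,"z":-30,"roll":0,"grip":1},
  {"x":0,"y":0,"z":-30,"roll":0,"grip":1},
  {"x":0,"y":0,"z":-20,"roll":0,"grip":1},
  {"x":0,"y":0,"z":-10,"roll":0,"grip":1},
  {"x":0,"y":0,"z":0,"roll":0,"grip":1},
])

```text
time_s: 9.97
tcp_pos: [0.5044, 0.0668, 0.2171]
orientation: [3.139, 0.002, 2.293]
wrist_force: [-0.0, -0.4, -0.3]
opening: 0.0937
```

>>> send_rows([
  {"x":-30,"y":0,"z":0,"roll":0,"grip":1},
  {"x":-40,"y":0,"z":0,"roll":0,"grip":1},
  {"x":-20,"y":0,"z":0,"roll":0,"grip":1},
  {"x":0,"y":0,"z":0,"roll":0,"grip":1},
  {"x":0,"y":0,"z":0,"roll":0,"grip":1},
  {"x":0,"y":0,"z":0,"roll":0,"grip":1},
])

```text
time_s: 10.47
tcp_pos: [0.5626, -0.0003, 0.2136]
orientation: [-3.14, -0.001, 2.293]
wrist_force: [-0.1, 1.0, -0.9]
opening: 0.0943
```

```bash
python3 - <<'E'
from h import *
np.set_printoptions(precision=4,suppress=True)
s=robot.observe(); print({k:s[k] for k in("tcp_pos","wrist_force","opening","time_s")})
c=robot.calibration("wrist");w=robot.camera("wrist"); t=robot.camera("top")
for b in blobs(w,"orange"): print("w",b,at_z("wrist",b[1],.108,c))
for col in("blue","orange"):
    for b in blobs(t,col): print("t",col,b,at_z("top",b[1],.144 if col=="blue" else .108))
cv2.imwrite("pics/m6.png",np.hstack([cv2.resize(w,(400,300)),cv2.resize(t[100:300,150:417],(400,300))])[:,:,::-1])
E
```

```text
{'tcp_pos': array([ 0.5626, -0.0003,  0.2136]), 'wrist_force': array([-0.1471,  0.9835, -0.9154]), 'opening': 0.09429748979859644, 'time_s': 10.4667}
w (1907, [254.0, 87.8], [230, 63, 49, 51]) [0.5027 0.0662 0.108 ]
t blue (339, [322.8, 59.1], [318, 14, 13, 92]) [0.8108 0.0226 0.144 ]
t blue (219, [209.4, 166.3], [201, 157, 17, 18]) [0.5408 0.3046 0.144 ]
t blue (210, [176.1, 201.4], [168, 193, 17, 17]) [0.4558 0.3843 0.144 ]
t blue (109, [443.0, 214.4], [438, 202, 12, 24]) [ 0.4203 -0.2566  0.144 ]
t orange (1608, [119.4, 160.1], [87, 139, 65, 41]) [0.5647 0.5353 0.108 ]
t orange (168, [305.6, 182.7], [299, 176, 15, 15]) [0.5041 0.0679 0.108 ]
```

View pics/m6.png

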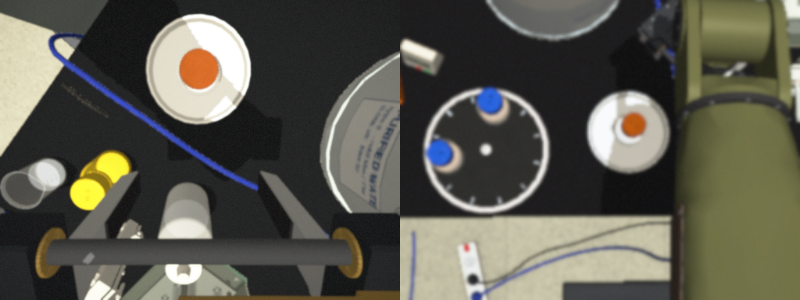

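The bottle stands upright at about (0.503, 0.067), within 2 mm of the tray centre, and the blue caps are unmoved. I'll raise the tool a little for clearance, then hand in.

>>> send_rows([
  {"x":0,"y":0,"z":-20,"roll":0,"grip":1},
  {"x":0,"y":0,"z":-20,"roll":0,"grip":1},
  {"x":0,"y":0,"z":-10,"roll":0,"grip":1},
  {"x":0,"y":0,"z":0,"roll":0,"grip":1},
  {"x":0,"y":0,"z":0,"roll":0,"grip":1},
  {"x":0,"y":0,"z":0,"roll":0,"grip":1},
])

```text
time_s: 11.07
tcp_pos: [0.5629, -0.0006, 0.2635]
orientation: [-3.141, -0.001, 2.293]
wrist_force: [0.2, -0.2, 0.1]
opening: 0.0937
```

```bash
python3 -c "
from rig import robot
s=robot.observe();print(s['tcp_pos'],s['wrist_force'],s['time_s']);print(robot.close_job())"
```

```text
[ 5.62865654e-01 -5.54951655e-04  2.63540306e-01] [ 0.17998396 -0.23715324  0.14366238] 11.0667
the job is handed in; nothing more can be done
None
```

The orange-capped bottle now stands upright in the white drip tray, and the job was handed in at 11.1 s of the 42 s allowed. I gripped it with the jaws in line with the turntable's axis and lifted it about 119 mm. I let go only after contact with the tray floor showed as about 10 N upward.

- **Orange bottle:** the top and wrist cameras place its axis within about 2 mm of the tray's centre (limit 40 mm), upright in both pictures.
- **Blue bottles:** in the top camera's pictures both stand where they began, to within 0.3 mm, so the turntable did not turn.
- **Robot:** it is clear of everything, with wrist force near zero.

**Discrepancies:**
- The first two move calls were refused because the rows were incomplete; nothing moved.
- The first rough height for the cap, from the top and wrist cameras, came out at 0.167 m. A better measurement from two wrist positions gave 0.141 m, or 0.145 m with the top camera included, against the expected 0.144 m.

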